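# Charge the slim dabber at the plunger pot

### The job

Take the dabber with the slim head out of its stand, dip its head into the leaning pot and press the sprung floor inside gently down past half of its travel for about a second. Then draw it out and hang it back upright in its free bay of the stand, by its collar. Leave the broad-headed dabber and everything else on the bench alone.

Things in the scene. Friction and masses are not known exactly. Their poses are not given: they have to be found in the camera images.
- slim_dabber: Loose round dabber, 180 mm long, 0.12 kg, hanging head down by its collar in one of the stand's two bays (either). Origin: centre of its head's end face; z runs up to the handle. Along z: black rubber head 20 mm across (0 to 26 mm), steel stem 12 mm across (to 105), white collar 38 mm across (105 to 111), white handle 24 mm across (111 to 180).
- broad_dabber: The other dabber, alike but for its head, 42 mm across, which does not fit the pot. It hangs in the other bay; leave it there.
- dabber_stand: Fixed aluminium stand: foot 110 x 200 mm, 8 mm thick, under a raised deck 8 mm thick, top at z = 125 mm. Origin: centre of its underside, z up. The deck has two slots (bays) 26 mm wide, open at its front edge (x = -41 mm), closed at x = +5 mm. A lip at x = -40 to -36 mm beside each slot stands 3 mm above the deck, nothing else rises above it. Upright plate at x = 32 to 40 mm below.
- bay_1 (a point): Where a dabber hangs in the bay at the stand's +y side: on the slot's middle line (stand x = -10, y = +45 mm) at the deck's top, 125 mm above the bench. The underside of a hung dabber's collar is here, its head's end face 105 mm lower. A dabber lifts straight out, or passes through the slot's open -x end with its collar above the lip.
- bay_2 (a point): The same for the bay at the stand's -y side (stand x = -10, y = -45 mm).
- dip_pot: Fixed steel pot, open at the mouth, leaning 25 degrees from vertical in a grey cradle, mouth towards the robot's side. Origin: centre of its outer bottom; z runs along the bore out of the mouth. 48 mm across outside, bore 40 mm across, 95 mm long. The cradle's foot is 140 x 100 mm; its cheeks reach 78 mm above the bench.
- pot_mouth (a point): Centre of the pot's mouth, level with its rim (pot z = 95 mm). The dark sprung floor inside, 36 mm across, slides along the bore; at rest its face lies anywhere from 22 to 55 mm below this point, a depth that differs each time and is not reported: feel for it.
- pot_floor (a joint): How far the pot's sprung floor is pressed from its resting place towards the bottom, in m: 0 at rest, 0.012 fully down. It yields from 2 N, takes 5 N at half travel and 8 N fully down, and springs back; beyond full travel it is rigid.
- bottle_clear_1: Bystander: clear glass bottle with white cap, 62 mm across, 143 mm tall; origin at the centre of its underside.
- beaker_250: Bystander: empty glass beaker, 75 mm across, 95 mm tall; origin at the centre of its underside.
- bottle_broth_1: Bystander: glass bottle of pale broth with white cap, 62 mm across, 143 mm tall; origin at the centre of its underside.
- conical_flask: Bystander: conical glass flask, 84 mm across, 153 mm tall; origin at the centre of its underside.
- lab_timer: Bystander: flat lab timer, 74 x 66 x 19 mm; origin at the centre of its underside.
- petri_1: Bystander: closed petri dish, 95 mm across, 15 mm tall; origin at the centre of its underside.
- indicator_tape: Bystander: roll of tape lying flat, 107 mm across, 19 mm tall; origin at the centre of its underside.
Not all that is in view belongs to the job. What is shaped like the slim_dabber but pink is not meant.

How it is judged:
By the outcome, as a careful person would: the job done as asked, in the order asked, and still so for the second after the job is handed in, with the robot touching nothing.
It also fails if it takes over 64 s, if anything falls off the work surface, if the arm or the gripper's body presses on something with over 40 N, if the wrist force passes 120 N, or if a joint passes its speed limit or range.

### The arm

A 6-joint arm with a two-finger parallel gripper is mounted at the origin on a cart in front of the work surface, level with it; the furniture and walls round the work are solid. World frame = base frame: x ahead of the robot, y to its left, z up, the work surface at z = 0. Lengths are in m, angles in rad, forces in N, time in s.
With the tool pointing down it reaches from about 0.325 to 0.9 m from the base axis. Payload 6.1 kg.
Tool frame: the origin (TCP) lies midway between the tips of the shut fingers; the grasp point (between the pads) lies 19 mm behind it; z points along the fingers, y is the line along which they close (so a half turn about z gives the same grasp; the last joint's range is limited). The gripper opens to 85 mm and grips with 20 to 120 N. Pads are 22 mm wide; open, the fingers measure 114 mm over their backs; the gripper's body (76 mm by 85 mm) begins 54 mm behind the grasp point. The pads swing forward as they close: fully open they stand 13 mm farther back than shut.
Start: joints at [1.083, 0.22, 1.526, -0, 1.395, -0.126], TCP at [0.221, 0.585, 0.231] pointing down, gripper open.
Joint ranges: [-2.98, 2.98], [-0.91, 2.08], [0.09, 2.57], [-1.24, 4.39], [0.2, 2.65], [-2.68, 2.68]. Speed limits (rad/s): [2.57, 2.57, 3.01, 3.14, 3.14, 3.14].

### API

Orientations are given as [roll, pitch, yaw] about the fixed x, y, z axes, in that order (R = Rz(yaw) Ry(pitch) Rx(roll)).
In Python, from plant import movep, move_l, set_joints, gripper_to, hold, inverse_kinematics, observe, get_image, get_calibration, Unreachable, job_done gives the robot as it stands. Calls block until the motion is done:
- movep(position, orientation): joint-space move of the TCP to a pose.
- move_l(position, feed=0.15, rotation=None, max_force=None): straight line of the TCP; rotation=None keeps the orientation; feed is the mean speed in m/s. With max_force (N) it stops when the force on the tool has changed by that much, and returns True; else False.
- set_joints(angles): joint-space move.
- gripper_to(opening, f_grip=None): finger opening in m; f_grip is the grip in N (None keeps the last); returns when the fingers have stopped.
- hold(seconds).
- inverse_kinematics(position, orientation): joint angles nearest the present ones, or None.
- observe(): the state.
- get_image(name): name is "scene" or "top"; returns (picture, depth): 420x560x3 uint8, red, green, blue; 420x560 float32, m along the optical axis (not along the pixel's ray), 0 where there is no reading.
- get_calibration(name): a dict with "intrinsics" (3x3 intrinsics, pixels), "world_from_camera" (4x4, takes a point from camera to world coordinates). Camera axes: x right, y down, z forward; pixel columns grow to the right and rows downward; lengths in m; the calibration is good to about 2 mm. A picture is of the moment at which its call begins. get_calibration takes no time and is no camera call.
A pose or a line that the arm cannot do raises Unreachable and nothing moves.
- job_done(): hands the job in; it is judged then, once.
The state is a dict: "time_s": time; "q": joint angles; "joint_velocities": joint speeds; "joint_torque": joint torques, N m; "eef_pos": TCP position; "tcp_rot": TCP orientation; "ft_force": force on the tool from outside, world axes, zero at the start; "torque": the same for the moment, N m; "opening": finger opening in m; "grasp_force": force on a finger pad.
Only numpy, scipy, OpenCV 4.12 (cv2) and the standard library are available. Lean on these libraries where they do the work, as an engineer would, in place of code of your own. Each camera call takes 0.05 s, during which the arm holds its last target. There are 200 camera calls.

## Working session

There is one attempt and no reset: what is moved stays moved. The work goes in short steps, each a Python script; the robot and the scene stay as the last script left them, time stands still between calls to the robot, and variables do not carry over. Pictures are saved under pics/ and viewed, at most 10 in all, crops included, and the job is handed in when it is done.

```bash
mkdir -p pics; ls; python3 - <<'E'
from plant import *
import cv2,numpy as np
for n in("scene","top"):
    p,d=get_image(n); cv2.imwrite(f"pics/{n}0.png",cv2.cvtColor(p,cv2.COLOR_RGB2BGR)); np.savez(f"{n}0.npz",p=p,d=d)
    c=get_calibration(n); print(n,np.round(c["intrinsics"],1).tolist(),np.round(c["world_from_camera"],3).tolist(),(d>0).mean())
o=observe();print(o["time_s"],o["tcp_rot"],o["opening"])
E
```

```text
pics
scene [[545.3, 0.0, 276.5], [0.0, 545.3, 212.3], [0.0, 0.0, 1.0]] [[0.688, -0.551, 0.472, -0.113], [-0.726, -0.531, 0.437, -0.68], [0.01, -0.643, -0.766, 1.217], [0.0, 0.0, 0.0, 1.0]] 0.9957993197278912
top [[486.9, 0.0, 287.2], [0.0, 486.9, 205.4], [0.0, 0.0, 1.0]] [[0.077, -0.975, 0.209, 0.297], [-0.997, -0.075, 0.018, -0.076], [-0.002, -0.21, -0.978, 1.367], [0.0, 0.0, 0.0, 1.0]] 0.9960841836734694
0.1 [-3.13979659e+00 -2.41675202e-04  2.77979924e+00] 0.08530465516738085
```

View pics/scene0.png

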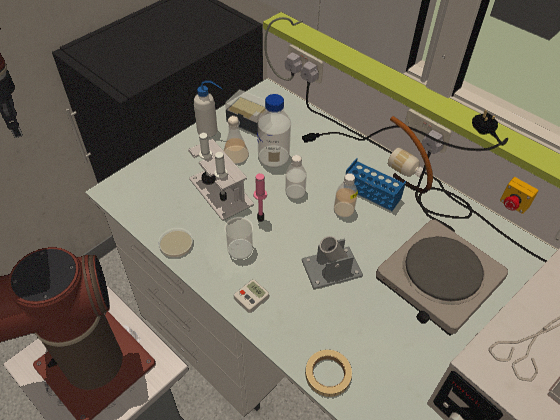

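View pics/top0.png

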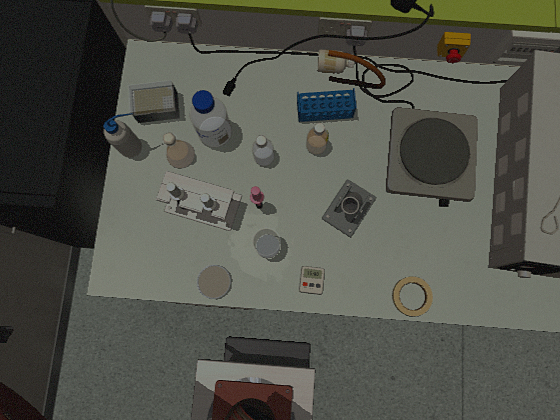

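The scene picture shows the stand with two white-handled dabbers at about (205,150) and (221,165), a pink decoy standing at (260,195), and the pot at (330,250). In the top view the stand is at (200,200), with dabbers at (173,188) and (207,201), and the pot is at (350,207). I'll enlarge the stand and pot to see which head is slim.

```bash
python3 - <<'E'
import cv2,numpy as np
s=cv2.imread("pics/scene0.png");t=cv2.imread("pics/top0.png")
f=lambda im,x,y,w,h:cv2.resize(im[y:y+h,x:x+w],(400,300),interpolation=cv2.INTER_CUBIC)
cv2.imwrite("pics/crop1.png",np.vstack([np.hstack([f(s,175,120,120,90),f(s,290,220,93,70)]),np.hstack([f(t,145,165,107,80),f(t,310,172,80,60)])]))
E
```

```text
(no output)
```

View pics/crop1.png

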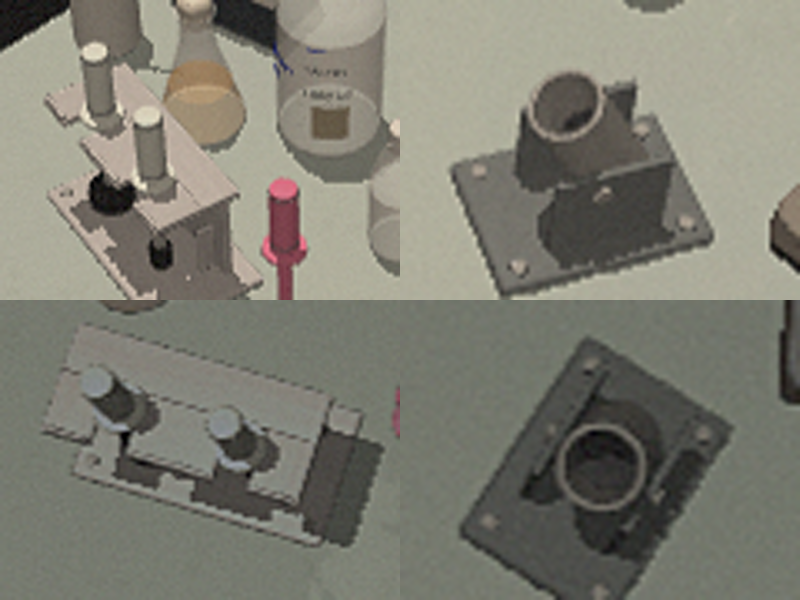

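Two dabbers could be meant, plus the pink decoy at scene (260,195).
- **Scene (205,150), top (173,188):** its head is wide (broad).
- **Scene (221,165), top (207,201):** it has a narrow black head and a white handle, so this is slim_dabber. It hangs in bay_2, on the -y side.

Next I'll measure positions from depth.

```bash
cat > h.py <<'E'
import numpy as np,cv2
from plant import *
def cloud(n,p=None,d=None):
    c=get_calibration(n);K=c["intrinsics"];T=np.array(c["world_from_camera"])
    v,u=np.mgrid[:420,:560]
    P=np.stack([(u-K[0][2])/K[0][0]*d,(v-K[1][2])/K[1][1]*d,d],-1)
    return P@T[:3,:3].T+T[:3,3]
def box(W,d,x0,y0,x1,y1,z0,z1):
    m=np.zeros(d.shape,bool);m[y0:y1,x0:x1]=1
    return m&(d>0)&(W[...,2]>z0)&(W[...,2]<z1)
E
python3 - <<'E'
from h import *
B={"scene":dict(stand=(185,125,255,215),slim=(212,145,230,172),pot=(295,230,370,290)),"top":dict(stand=(145,165,250,235),slim=(196,188,218,215),pot=(315,175,385,240))}
rect=lambda P:cv2.minAreaRect((P[:,:2]*1000).astype(np.float32))
for n in("scene","top"):
    f=np.load(n+"0.npz");d=f["d"];W=cloud(n,d=d);b=B[n]
    bench=W[(d>0)&(abs(W[...,2])<.01)];print(n,"bench z",np.median(bench[:,2]),bench[:,2].std())
    P=W[box(W,d,*b["stand"],.118,.131)];print(" deck",len(P),np.median(P[:,2]),rect(P))
    P=W[box(W,d,*b["slim"],.194,.207)];print(" handletop",len(P),P.mean(0),P.min(0),P.max(0))
    P=W[box(W,d,*b["slim"],.15,.193)];print(" handle",len(P),P.mean(0),P.min(0),P.max(0))
    Q=W[box(W,d,*b["pot"],.005,.2)];print(" pot hist",np.histogram(Q[:,2],bins=np.arange(.005,.13,.005))[0])
    P=W[box(W,d,*b["pot"],.004,.016)];print(" foot",len(P),np.median(P[:,2]),rect(P))
    P=W[box(W,d,*b["pot"],.085,.2)];print(" rim",len(P),P.mean(0),P.min(0),P.max(0))
E
```

```text
scene bench z 8.33933097410533e-05 0.0032116905618071218
 deck 1051 0.12498054212823972 ((620.8539428710938, 190.2899932861328), (215.4929656982422, 175.2549591064453), 77.8968276977539)
 handletop 53 [0.55260256 0.1482739  0.19870283] [0.5404187  0.13638987 0.19486492] [0.5637509  0.16247084 0.20524856]
 handle 100 [0.54825767 0.14361341 0.17127252] [0.5403237  0.13539879 0.15031773] [0.56395855 0.16109986 0.1925566 ]
 pot hist [547 425  60  36  38  27  42  41  33  35  38  41  60  85 111  39  45  35
  41  42  47  43  22  31]
 foot 1107 0.009147280706829353 ((621.7388305664062, -211.25772094726562), (198.0606689453125, 207.13510131835938), 42.63115310668945)
 rim 313 [ 0.58542313 -0.22307671  0.10425867] [ 0.5568544  -0.24948716  0.0850625 ] [ 0.61411894 -0.19465141  0.12757116]
top bench z -0.0007528267684269174 0.0032964608597198424
 deck 1782 0.12446425001999284 ((572.7716064453125, 191.95872497558594), (191.06068420410156, 83.51593017578125), 77.90092468261719)
 handletop 71 [0.55097854 0.14922584 0.19904448] [0.53958514 0.13921243 0.19428389] [0.5631171  0.15985331 0.20350711]
 handle 46 [0.5455124  0.14554587 0.17211806] [0.53942885 0.13854567 0.15271496] [0.56199057 0.16399004 0.19235289]
 pot hist [670 375  35   3   4   5   3  10  11   8  12  20  36  90 130  31  15  12
  14  15  30  13  26  19]
 foot 1177 0.008582107820813922 ((598.7850341796875, -230.28366088867188), (187.18460083007812, 196.63009643554688), 4.410331726074219)
 rim 149 [ 0.58435027 -0.2204737   0.10763644] [ 0.55825851 -0.24732808  0.08502546] [ 0.61581656 -0.19414366  0.12988369]
```

```bash
python3 - <<'E'
from h import *
B={"scene":(295,225,370,290),"top":(315,175,385,240)}
rays=[];vis=[]
for n in("scene","top"):
    f=np.load(n+"0.npz");d=f["d"];W=cloud(n,d=d);x0,y0,x1,y1=B[n]
    g=cv2.cvtColor(f["p"],cv2.COLOR_RGB2GRAY)
    # foot yaw
    hsv=cv2.cvtColor(f["p"],cv2.COLOR_RGB2HSV)
    m=box(W,d,x0,y0,x1,y1,.0055,.014).astype(np.uint8)
    m=cv2.morphologyEx(m,cv2.MORPH_OPEN,np.ones((3,3),np.uint8))
    P=W[m>0];r=cv2.minAreaRect((P[:,:2]*1000).astype(np.float32));print(n,"foot",r)
    z=W[...,2];R=box(W,d,x0,y0,x1,y1,.09,.15)
    print(" gray pct",np.percentile(g[R],[10,30,50,70,90]))
    t=np.percentile(g[R],60)
    rim=R&(g>t)
    Q=W[rim];A=np.c_[Q[:,:2],np.ones(len(Q))]
    w=np.ones(len(Q),bool)
    for _ in range(6):
        c=np.linalg.lstsq(A[w],Q[w,2],rcond=None)[0];e=Q[:,2]-A@c;w=abs(e)<max(.003,1.5*np.median(abs(e)))
    print(" rim pts",w.sum(),"tilt",np.degrees(np.arctan(np.hypot(*c[:2]))),"lean dir",np.degrees(np.arctan2(-c[1],-c[0])))
    v,u=np.nonzero(rim);v,u=v[w],u[w]
    el=cv2.fitEllipse(np.c_[u,v].astype(np.float32));print(" ellipse",el)
    cal=get_calibration(n);K=np.array(cal["intrinsics"]);T=np.array(cal["world_from_camera"])
    ray=T[:3,:3]@np.linalg.solve(K,[*el[0],1]);rays.append((T[:3,3],ray/np.linalg.norm(ray)))
    zc=(Q[w,2].max()+Q[w,2].min())/2
    im=cv2.cvtColor(f["p"],cv2.COLOR_RGB2BGR)[y0:y1,x0:x1];im=cv2.resize(im,None,fx=5,fy=5,interpolation=cv2.INTER_NEAREST)
    for a,b in zip(u,v):cv2.circle(im,(int((a-x0+.5)*5),int((b-y0+.5)*5)),1,(0,0,255),-1)
    cv2.ellipse(im,(((el[0][0]-x0+.5)*5,(el[0][1]-y0+.5)*5),(el[1][0]*5,el[1][1]*5),el[2]),(0,255,0),1);vis.append(cv2.resize(im,(380,330)))
(p1,d1),(p2,d2)=rays
s=np.linalg.lstsq(np.c_[d1,-d2],p2-p1,rcond=None)[0];a=p1+s[0]*d1;b=p2+s[1]*d2
print("mouth",(a+b)/2,"gap",np.linalg.norm(a-b))
cv2.imwrite("pics/rim.png",np.hstack(vis))
E
```

```text
scene foot ((596.3983154296875, -226.92152404785156), (100.65343475341797, 140.2737274169922), 60.81236267089844)
 gray pct [ 77.   82.   86.   91.  146.6]
 rim pts 66 tilt 25.667256568086906 lean dir 153.73370190456941
 ellipse ((328.20941162109375, 244.1210479736328), (14.944147109985352, 17.30730628967285), 54.70563507080078)
top foot ((595.0919189453125, -226.48060607910156), (98.93724060058594, 138.95556640625), 60.915035247802734)
 gray pct [ 45.9  56.9  75.   97.  106. ]
 rim pts 37 tilt 23.598835063088753 lean dir 162.00465599118394
 ellipse ((349.90679931640625, 204.8912353515625), (16.188291549682617, 16.713932037353516), 21.280925750732422)
mouth [ 0.5791639  -0.21729939  0.11578675] gap 0.0017485554444421321
```

View pics/rim.png

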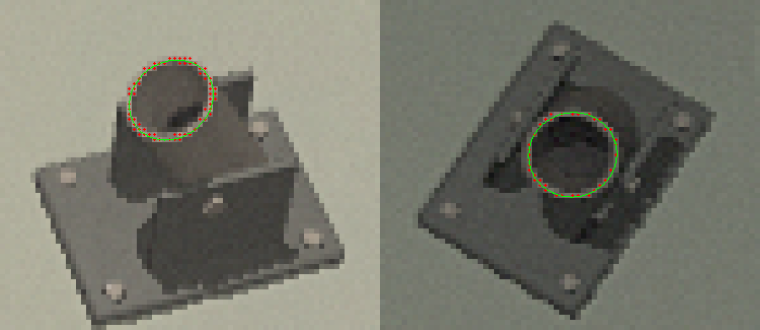

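```bash
cat >> h.py <<'E'
from scipy.spatial.transform import Rotation as Ro
G=np.array([.552,.149,.156]); M=np.array([.579,-.217,.116]); SY=np.radians(-12.1)
SX=np.array([np.cos(SY),np.sin(SY),0])
L=np.radians(150.8);A=np.array([np.cos(L)*np.sin(np.radians(25)),np.sin(L)*np.sin(np.radians(25)),np.cos(np.radians(25))])
def rpy(zt,y):  # tool z, approx closing line
    y=np.array(y)-np.dot(y,zt)*np.array(zt);y/=np.linalg.norm(y)
    return Ro.from_matrix(np.c_[np.cross(y,zt),y,zt]).as_euler('xyz')
E
python3 - <<'E'
from h import *
for s in(1,-1):
  y=s*SX; r=rpy(np.array([0,0,-1.]),y)
  for nm,yy in(("stand",y),("perp",s*np.array([-np.sin(L),np.cos(L),0]))):
    r2=rpy(-A,yy)
    print(s,nm,r,[None if q is None else np.round(q,2) for q in (inverse_kinematics(G,r),inverse_kinematics(G+[0,0,.2]-.07*SX,r),inverse_kinematics(M+A*.27,r2),inverse_kinematics(M+A*.08,r2))])
f=np.load("top0.npz");W=cloud("top",d=f["d"])
for nm,(u,v) in dict(pink=(255,190),beaker=(267,240),flask=(170,140),bluecap=(204,101),clear=(262,141),broth=(320,129),wash=(115,127),broad=(171,184)).items(): print(nm,np.round(np.nanmax(W[v-4:v+5,u-4:u+5].reshape(-1,3)[:,2]),3),np.round(W[v,u],3))
E
```

```text
1 stand [-3.14159265  0.          1.35961149] [array([0.13, 0.16, 1.74, 0.  , 1.24, 0.34]), array([ 0.17, -0.11,  1.64,  0.  ,  1.61,  0.38]), array([-0.47, -0.48,  1.98, -0.02,  1.21, -0.28]), array([-0.48, -0.15,  2.05, -0.02,  0.81, -0.28])]
1 perp [-3.14159265  0.          1.35961149] [array([0.13, 0.16, 1.74, 0.  , 1.24, 0.34]), array([ 0.17, -0.11,  1.64,  0.  ,  1.61,  0.38]), array([-0.47, -0.48,  1.98, -0.02,  1.21,  1.61]), array([-0.48, -0.15,  2.05, -0.02,  0.81,  1.61])]
-1 stand [-3.14159265  0.         -1.78198117] [None, None, None, None]
-1 perp [-3.14159265  0.         -1.78198117] [None, None, array([-0.47, -0.48,  1.98, -0.02,  1.21, -1.53]), array([-0.48, -0.15,  2.05, -0.02,  0.81, -1.53])]
pink 0.183 [0.584 0.03  0.178]
beaker 1.367 [ 0.484 -0.001  0.006]
flask 0.159 [0.707 0.267 0.155]
bluecap 0.235 [0.788 0.173 0.235]
clear 0.146 [0.727 0.027 0.143]
broth 0.146 [ 0.774 -0.124  0.141]
wash 0.176 [0.728 0.411 0.168]
broad 0.206 [0.579 0.238 0.198]
```

```bash
python3 - <<'E'
from h import *
r=rpy(np.array([0,0,-1.]),SX)
gripper_to(.06)
movep([.30,.50,.33],r); movep(G+[0,0,.15],r)
move_l(G,feed=.15)
gripper_to(.0,f_grip=50)
o=observe();print(o["time_s"],o["opening"],o["grasp_force"],o["eef_pos"],o["ft_force"])
move_l(G+[0,0,.010],feed=.05)
o=observe();print(o["ft_force"],o["torque"],o["eef_pos"])
print(move_l(G+[0,0,.010]-.075*SX,feed=.12,max_force=6))
move_l(G+[0,0,.19]-.075*SX,feed=.2)
o=observe();print(o["time_s"],o["ft_force"],o["torque"],o["opening"])
p,d=get_image("scene");q,e=get_image("top")
np.savez("s1.npz",p=p,d=d,q=q,e=e)
f=lambda im,x,y,w,h:cv2.resize(cv2.cvtColor(im,cv2.COLOR_RGB2BGR)[y:y+h,x:x+w],(400,400),interpolation=cv2.INTER_CUBIC)
cv2.imwrite("pics/lift.png",np.hstack([f(p,140,60,150,150),f(q,130,130,150,150)]))
E
```

```text
4.775 0.02263438319348914 49.14358735084534 [0.55249749 0.14908359 0.15698491] [-0.5193022  -1.35365952  5.98725825]
[-0.25760749  0.43018706 -1.51255592] [-0.01659302 -0.04133654  0.01417885] [0.55210421 0.14901628 0.16615556]
False
6.95 [ 0.26209403  0.32746374 -1.2594277 ] [-0.04016236  0.03740365  0.00375098] 0.022633512554541865
```

View pics/lift.png

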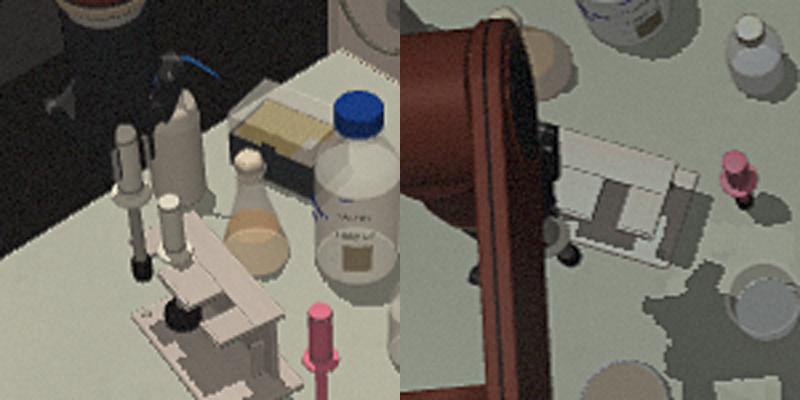

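The dabber is held by its handle, with the slim head at crop (143,270), and the broad one is still hanging. I'll check its tilt in the hand from the saved depth.

```bash
python3 - <<'E'
from h import *
f=np.load("s1.npz"); B=G+[0,0,.19-.136]-.075*SX  # expected head end
for n,d in(("scene",f["d"]),("top",f["e"])):
    W=cloud(n,d=d);cal=get_calibration(n);T=np.array(cal["world_from_camera"])
    near=(d>0)&(np.hypot(W[...,0]-B[0],W[...,1]-B[1])<.035)
    for nm,z0,z1,r in(("head",.002,.024,.010),("stem",.035,.095,.006),("handle",.115,.13,.012)):
        m=near&(W[...,2]>B[2]+z0)&(W[...,2]<B[2]+z1);P=W[m]
        if len(P)<4: print(n,nm,len(P));continue
        v=T[:3,3]-P.mean(0);v[2]=0;v/=np.linalg.norm(v)
        print(n,nm,len(P),np.round((P.mean(0)-v*r*.8-B)*1000,1))
E
```

```text
scene head 56 [ 1.1  2.3 14.6]
scene stem 82 [ 0.8  1.3 63.8]
scene handle 46 [  1.5   0.7 121.8]
top head 35 [ 0.   3.3 17.5]
top stem 9 [-1.7  1.  44.6]
top handle 19 [  1.7  -0.6 123.2]
```

```bash
python3 - <<'E'
from h import *
r=rpy(-A,SX); T=lambda h:M+A*(.136-h)
movep(T(-.13),r); move_l(T(.0),feed=.12); hold(.3)
f0=np.mean([(hold(.02),observe()["ft_force"])[1] for _ in range(5)],0);print("base",f0,observe()["time_s"])
hit=move_l(T(.075),feed=.02,max_force=2.5); hold(.15)
def st():
    o=observe();d=o["ft_force"]-f0;return .136-(o["eef_pos"]-M)@A,d@A,np.linalg.norm(d-(d@A)*A),o["time_s"]
print(hit,np.round(st(),4))
h=st()[0]
for i in range(14):
    if st()[1]>6.2: break
    h+=.001; move_l(T(h),feed=.02); hold(.05); print(np.round(st(),4))
np.save("h.npy",h)
for _ in range(7): hold(.2)
print(np.round(st(),4))
move_l(T(-.13),feed=.12)
print(np.round(st(),4))
E
```

```text
base [ 0.27082689  0.05121713 -1.58476729] 9.8917
True [ 0.0451  3.2638  2.4203 12.2083]
[ 0.0461  4.0737  0.7766 12.5083]
[ 0.0471  5.2127  0.3237 12.8083]
[ 0.0481  4.9218  0.1627 13.1083]
[ 0.0491  5.7229  0.7816 13.4083]
[ 0.0501  6.059   0.6227 13.7083]
[ 0.0511  7.1908  0.4736 14.0083]
[ 0.0511  5.8477  0.9319 15.4083]
[-0.1291  0.7487  0.6868 17.0667]
```

The press reached about 8–9 mm of the 12 mm travel, at roughly 6.2 N for over 1.4 s. Next I'll go back to the front of the stand and check the tilt before hanging it.

```bash
python3 - <<'E'
from h import *
r=rpy(np.array([0,0,-1.]),SX); S=G+[0,0,.19]-.075*SX
movep(S,r); hold(.2)
p,d=get_image("scene");q,e=get_image("top"); B=S-[0,0,.136]
for n,d in(("scene",d),("top",e)):
    W=cloud(n,d=d);T=np.array(get_calibration(n)["world_from_camera"])
    near=(d>0)&(np.hypot(W[...,0]-B[0],W[...,1]-B[1])<.035)
    for nm,z0,z1,rr in(("head",.002,.024,.010),("stem",.035,.095,.006),("handle",.115,.13,.012)):
        P=W[near&(W[...,2]>B[2]+z0)&(W[...,2]<B[2]+z1)]
        if len(P)<4: continue
        v=T[:3,3]-P.mean(0);v[2]=0;v/=np.linalg.norm(v)
        print(n,nm,len(P),np.round((P.mean(0)-v*rr*.8-B)*1000,1))
o=observe();print(o["time_s"],o["opening"],o["eef_pos"],o["ft_force"])
E
```

```text
scene head 52 [ 2.5  1.1 13.9]
scene stem 84 [ 1.7  0.4 63.6]
scene handle 42 [  2.9   0.4 122.7]
top head 28 [ 0.6  2.2 17.2]
top stem 10 [ 0.2  0.3 44.5]
top handle 15 [  2.9  -0.8 121.6]
18.5917 0.022837499732451454 [0.47881516 0.16391834 0.34619855] [-0.80738658  0.21690335 -2.18386827]
```

```bash
python3 - <<'E'
from h import *
move_l(G+[0,0,.011]-.075*SX,feed=.15)
print(move_l(G+[0,0,.011],feed=.06,max_force=6)); hold(.2)
print(move_l(G-[0,0,.004],feed=.02,max_force=3)); hold(.1)
o=observe();print(o["eef_pos"],o["ft_force"],o["time_s"])
p,d=get_image("scene")
gripper_to(.05); hold(.3)
move_l(G+[0,0,.16],feed=.12); movep([.30,.50,.33],rpy(np.array([0,0,-1.]),SX)); hold(.5)
p,d=get_image("scene");q,e=get_image("top")
for n,d in(("scene",d),("top",e)):
    W=cloud(n,d=d);P=W[(d>0)&(np.hypot(W[...,0]-.552,W[...,1]-.149)<.025)&(W[...,2]>.194)&(W[...,2]<.25)];print(n,len(P),P.mean(0) if len(P) else 0)
f=lambda im,x,y,w,h:cv2.resize(cv2.cvtColor(im,cv2.COLOR_RGB2BGR)[y:y+h,x:x+w],(400,300),interpolation=cv2.INTER_CUBIC)
cv2.imwrite("pics/end.png",np.vstack([np.hstack([f(p,175,120,120,90),f(p,290,220,93,70)]),np.hstack([f(q,145,165,107,80),f(q,0,0,560,420)])]))
print(observe()["time_s"])
E
```

```text
False
True
[0.55194833 0.14899356 0.15697503] [-1.88371833 -0.01705264  6.60116595] 22.175
scene 58 [0.55150996 0.14736838 0.19921828]
top 75 [0.55068337 0.15014229 0.19854655]
26.575
```

View pics/end.png

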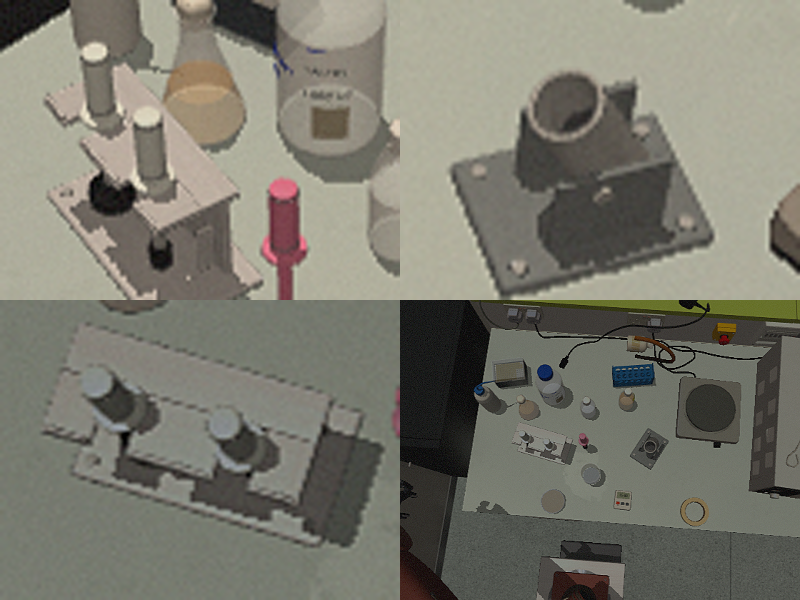

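The slim dabber is hanging upright in its bay again (end picture about (150,150) in the scene crop), just as it was at the start. Nothing else has moved and the arm is clear.

```bash
python3 -c "
from plant import *
print(job_done())"
```

```text
the job is handed in; nothing more can be done
None
```

I handed the job in at about 27 s: the slim dabber pressed the pot's floor about 8–9 mm of its 12 mm travel (estimated from the force) for about 1.4 s, and now hangs upright in bay_2 again, with nothing else visibly moved.

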